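# Lock the transformer clamp with its crank nut

## Task

On the open amplifier chassis, wind the blue crank nut clockwise down the transformer's centre stud until it meets the first nut, then tighten it against that nut to about 0.5 N m (some 7.5 N at the crank's grip) so that the two are locked together. The first nut must not be dragged round with it; let go at the end, and leave the loose things on and beside the chassis where they are.

Things in the scene. Friction and masses are not known exactly. Their poses are not given: they have to be found in the camera images.
- crank_grip (a point): Middle of the crank nut's upright round blue grip, 16 across, a sleeve that spins freely, 65 from the stud's axis on a flat blue arm. It reaches from 19 below this point (a boss 20 across stands there: keep fingertips less than 18 below) to 15 above. x points outwards along the arm, z up. It runs on a circle of radius 65 about the stud, sinking 0.95 mm per rad clockwise.
- jam_nut (a joint): Turn of the crank nut (second nut, steel skirt 34 across), rad, clockwise from above; starts at 0 to 1. Clockwise lowers it, 6 mm a turn. It takes a steady 0.3 N m (4.7 N at the grip, across the arm) until, 1.0 to 4.5 rad after the start, it meets the first nut's washer; then 0.35 N m more per rad (5.4 N per rad at the grip). When you stop, the push felt may sink by 1 to 3 N; the nut stays.
- jam_lift: The crank nut as it rides up and down without its turning: origin on the stud's axis at the underside of its skirt, 82 to 83 above the bench at the start. z up.
- first_nut (a joint): Turn of the first nut (steel hex, 30 across flats, 11 thick, red paint mark, under the skirt) in rad from where it was found, growing clockwise from above. It must stay put: it is dragged round when the crank nut is turned with more than about 0.64 N m (9.8 N at the grip).
- clamp: The fixed transformer and its clamp: ochre toroid 108 across, top 56 above the bench, steel clamp plate 74 across, on it the first nut (top 76 above the bench) and a spring washer hidden under the crank nut's skirt. Origin on the stud's axis at bench level (z = 0), z up along the stud. Fixed to the chassis.
- stud_top (a point): Top of the upright steel stud, 10 across, 126 above the bench, on the axis about which the crank turns.
- chassis: Open amplifier chassis, 300 (x) by 320 (y), walls up to 59 high, fixed to the bench; origin under its centre at bench level.
- multimeter: Bystander: grey hand multimeter lying on the bench, 165 x 85 x 36; origin under its centre.
- screwdriver: Bystander: screwdriver lying on the bench, 180 long; origin under its middle.
- control_knob: Bystander: loose aluminium control knob on the chassis floor, 28 across, 18 high; origin under its centre.
- capacitor: Bystander: loose dark blue can capacitor standing on the chassis floor, 25 across, 36 high; origin under its centre.

How it is judged:
On the way, in this order (a step that is already met when the one before it is completed fails the run):
1. the crank nut has been wound down, its underside less than 81.5 mm above the bench (z of jam_lift in the frame of clamp below 0.0815 m), for 0.05 s.
2. the crank nut is tightened against the first nut (contact force between jam_lift and clamp above 11 N), for 0.2 s.
At the end, for the whole second after the job is handed in: The crank nut, let go and at rest, presses on the first nut's washer with more than 11 N (it gets there when tightened to about 0.39 N m, 6 N at the grip), and the first nut is within 0.15 rad of where it was found (contact force between jam_lift and clamp above 11 N and value of joint first_nut between -0.15 and 0.15 rad and velocity of joint jam_nut between -0.1 and 0.1 rad/s); the robot touches nothing.
It fails at once if the first nut was turned by more than 0.15 rad (value of joint first_nut above 0.15 rad or value of joint first_nut below -0.15 rad).
It fails at once if a bystander was moved by more than 20 mm (distance of any of multimeter, screwdriver, control_knob, capacitor from where it was at the start of the episode above 0.02 m).
It also fails if it takes over 56 s, if anything falls off the work surface, if the arm or the gripper's body presses on something with over 40 N, if the wrist force passes 120 N, or if a joint passes its speed limit or range.

## Robot

A 6-joint arm with a two-finger parallel gripper is mounted at the origin on the work surface. World frame = base frame: x ahead of the robot, y to its left, z up, the work surface at z = 0. Lengths are in m, angles in rad, forces in N, time in s.
With the tool pointing down it reaches from about 0.35 to 0.775 m from the base axis. Payload 7.3 kg.
Tool frame: the origin (TCP) lies at the very end of the fingers, on their centre line; the grasp point (between the pads) lies grip_point_offset behind it (grip_point_offset is the distance from the TCP to the grasp point, in m); z points along the fingers, y is the direction in which the jaws open and shut (so a half turn about z gives the same grasp; the last joint's range is limited). The gripper opens to 92 mm and grips with 3 to 60 N. Pads are 19 mm wide; open, the fingers measure 130 mm over their backs; the gripper's body (75 mm by 190 mm) begins 47 mm behind the grasp point.
Start: joints at [-0.146, 0.342, 1.524, -0, 1.275, -0.146], TCP at [0.525, 0, 0.227] pointing down, gripper open.
Joint ranges: [-2.53, 2.53], [-0.77, 2.02], [0.04, 2.7], [-1, 4.14], [0.28, 2.66], [-3.11, 3.11]. Speed limits (rad/s): [2.57, 2.57, 3.14, 3.14, 3.14, 3.14].

## Interface

Orientations are given as [roll, pitch, yaw] about the fixed x, y, z axes, in that order (R = Rz(yaw) Ry(pitch) Rx(roll)).
In Python, from cell import * gives the robot as it stands.
- The arm moves only by the shell command python3 -m inch 'ROWS' [OPENING] [FORCE]. ROWS is JSON, a list that holds one entry, the list of rows, each a list of 4 numbers: the shift along the tool's x, y, z in mm, then the turn about the tool's z in rad. In form: [[[x, y, z, roll], ...]]. A call has 1 to 10 rows; each row shifts and turns the commanded pose from where the row before left it, along the tool's axes as they then stand; what a row does not reach is not made up. A row lasts 1/8 s, in which the tool goes at most 62.5 mm and 10.7 degrees, less where a joint would pass 70% of its speed; a pose out of reach is approached as far as the arm can. A call with a gripper value outside its range is refused whole. OPENING is the closure, from -1 (fully open) to 1 (shut), set as the call begins (- or left out, the last holds). The fingers move at their own pace and stop on an object; FORCE is the grip in N (left out, the last holds). Time passes only in rows, so rows that do not move let the fingers close. It gives the time, the measured TCP pose, the force and the opening at its end, in the units of the state.
- observe(): the state, without advancing time (a new reading comes with each control period).
- read_camera(name): name is "scene" or "side" or "wrist"; returns a dict with "img" (400x640x3 uint8, blue, green, red), "fx", "fy", "cx", "cy" (pixels), "eye" and "rotation" of the camera in the world; the wrist camera has in their place "T_tool_cam" (4x4, takes a point from camera to tool coordinates, whose origin is the TCP and whose axes are the flange's). Camera axes: x right, y down, z forward; pixel columns grow to the right and rows downward; lengths in m; the calibration is good to about 2 mm. A picture is of the moment at which its call begins: read the wrist's pose just before it. There is no depth.
- hand_in(): hands the job in, once; it reports no verdict.
Trained networks look in the newest picture that a camera, given by its name, has taken for a name from the list of things; names that differ only in an ending like _2 or _b are one class to them, and where a whole thing is asked for, a point or a joint stands for the part that bears it (a point fixed in the world has none). Each returns a list of dicts, best first, with "conf" (0 to 1); they miss things now and then, are a little off and sometimes report something else, mostly with a low value. They report only what shows in the picture. A call takes as long as a camera call.
- boxes_of(camera, label): "at" ([row, column] in pixels, amid what is visible of it).
- place_of(camera, label): "at" ([row, column] in pixels: a listed point, or the origin of a listed thing).
The state is a dict: "time": time; "qpos": joint angles; "qvel": joint speeds; "joint_efforts": joint torques, N m; "tool_pos": TCP position; "tool_rot": TCP orientation; "contact_force": force on the tool from outside, world axes, zero at the start; "torque": the same for the moment, N m; "opening": finger opening in m.
Only numpy, scipy, OpenCV 4.12 (cv2) and the standard library are available. Lean on these libraries where they do the work, as an engineer would, in place of code of your own. Each camera call takes 0.05 s, during which the arm holds its last target. There are 200 camera calls.

## Working session

There is one attempt and no reset: what is moved stays moved. The work goes in short steps, Python scripts to look and compute and a shell command to move; the robot and the scene stay as the last step left them, time stands still between calls to the robot, and variables do not carry over. Pictures are saved under pics/ and viewed, about 8 in all and at most 12, crops included, and the job is handed in when it is done.

```bash
ls; mkdir -p pics; cat > h.py <<'E'
from cell import *
import numpy as np, cv2
from scipy.spatial.transform import Rotation as R
def look(name):
    s=observe(); c=read_camera(name)
    if "eye" in c: c["E"]=np.array(c["eye"]); c["Rm"]=np.array(c["rotation"])
    else:
        T=np.eye(4); rot=np.array(s["tool_rot"]); T[:3,:3]=rot if rot.shape==(3,3) else R.from_euler("xyz",rot).as_matrix()
        T[:3,3]=s["tool_pos"]; T=T@np.array(c["T_tool_cam"]); c["E"]=T[:3,3]; c["Rm"]=T[:3,:3]
    return c
def ray(c,at):
    r,k=at; d=c["Rm"]@np.array([(k-c["cx"])/c["fx"],(r-c["cy"])/c["fy"],1]); return c["E"],d/np.linalg.norm(d)
def atz(c,at,z):
    e,d=ray(c,at); return e+d*(z-e[2])/d[2]
def tri(rs):
    A=0;b=0
    for e,d in rs:
        P=np.eye(3)-np.outer(d,d); A=A+P; b=b+P@e
    return np.linalg.solve(A,b)
E
python3 - <<'E'
from h import *
print(observe())
for n in ["scene","side","wrist"]:
    c=look(n); cv2.imwrite(f"pics/{n}0.png",c["img"]); print(n,c["E"],c["Rm"].tolist())
    for l,z in [("crank_grip",.11),("stud_top",.126),("jam_lift",.0825),("first_nut",.07),("control_knob",.01),("capacitor",.01),("multimeter",0),("screwdriver",0)]:
        p=place_of(n,l)[:2]; print(l,[(q["conf"],q["at"],atz(c,q["at"],z).round(4)) for q in p])
E
```

```text
pics
{'time': 0.0, 'qpos': array([-1.46029173e-01,  3.42727070e-01,  1.52505119e+00,  1.18091314e-05,
        1.27539467e+00, -1.46007644e-01]), 'qvel': array([ 0.00030014, -0.00193576,  0.00115484, -0.00047546, -0.00120711,
       -0.00070462]), 'joint_efforts': array([ 7.61924657e-04, -4.31245601e+01, -2.44219762e+01,  7.17750052e-02,
        5.59406646e-02, -1.04314388e-04]), 'tool_pos': array([5.24578213e-01, 7.26099832e-05, 2.26030787e-01]), 'tool_rot': array([-3.14003084e+00, -2.41085032e-04,  1.57077116e+00]), 'contact_force': array([ 0.11313745, -0.41432064, -0.52436144]), 'torque': array([ 0.05335814, -0.01509561, -0.06190473]), 'opening': 0.09203757613513114}
scene [1.12186563 0.11788445 0.67944346] [-2.400641670647083, -0.0013102047787403315, 1.8264914582710012]Traceback (most recent call last):
  File "<stdin>", line 6, in <module>
  File "h.py", line 14, in atz
    e,d=ray(c,at); return e+d*(z-e[2])/d[2]
                                       ~^^^
IndexError: invalid index to scalar variable.
```

```bash
sed -i 's/c\["Rm"\]=np.array(c\["rotation"\])/c["Rm"]=R.from_euler("xyz",c["rotation"]).as_matrix()/' h.py
python3 - <<'E'
from h import *
rs={}
for n in ["scene","side","wrist"]:
    c=look(n); cv2.imwrite(f"pics/{n}0.png",c["img"]); print(n,c["E"])
    for l,z in [("crank_grip",.11),("stud_top",.126),("jam_lift",.0825),("clamp",0),("control_knob",.01),("capacitor",.01),("multimeter",0),("screwdriver",0)]:
        p=place_of(n,l)[:2]; print(l,[(round(q["conf"],2),np.round(q["at"],1),atz(c,q["at"],z).round(4)) for q in p])
        if p: rs.setdefault(l,[]).append(ray(c,p[0]["at"]))
for l in rs:
    if len(rs[l])>1: print(l,tri(rs[l]).round(4))
a=[cv2.imread(f"pics/{n}0.png") for n in ["scene","side"]]
cv2.imwrite("pics/a.png",cv2.resize(np.vstack(a),(480,600)))
E
```

```text
scene [1.12186563 0.11788445 0.67944346]
crank_grip [(0.62, array([200.4, 354.8]), array([0.6041, 0.0478, 0.11  ]))]
stud_top [(0.97, array([185.4, 385. ]), array([0.5683, 0.0956, 0.126 ]))]
jam_lift [(0.6, array([203.4, 381.8]), array([0.5736, 0.0953, 0.0825]))]
clamp [(0.59, array([229.9, 373. ]), array([0.5744, 0.0863, 0.    ]))]
control_knob [(0.71, array([242.9, 307. ]), array([ 0.6472, -0.0325,  0.01  ]))]
capacitor [(0.61, array([231.5, 286.8]), array([ 0.6303, -0.0793,  0.01  ]))]
multimeter [(0.77, array([188.7, 249.1]), array([ 0.5292, -0.1999,  0.    ]))]
screwdriver [(0.88, array([266.3, 447.1]), array([0.6256, 0.2375, 0.    ])), (0.62, array([201.6, 381.9]), array([0.4926, 0.0915, 0.    ]))]
side [0.45755418 0.56262473 0.80613139]
crank_grip [(0.56, array([215.7, 299.8]), array([0.6115, 0.0398, 0.11  ]))]
stud_top [(0.7, array([241.9, 316.2]), array([0.5653, 0.0992, 0.126 ]))]
jam_lift [(0.26, array([201.3, 306.4]), array([ 0.6149, -0.0186,  0.0825]))]
clamp [(0.96, array([279.3, 314.7]), array([0.5661, 0.0985, 0.    ]))]
control_knob [(0.64, array([218. , 294.6]), array
[... 362 characters left out ...]
y([0.5713, 0.095 , 0.126 ])), (0.22, array([142.6, 425.8]), array([0.6162, 0.0485, 0.126 ]))]
jam_lift [(0.74, array([ 90.7, 369.7]), array([0.5737, 0.0933, 0.0825]))]
clamp [(0.93, array([ 95.6, 357.8]), array([0.5726, 0.0937, 0.    ]))]
control_knob [(0.73, array([192.4, 417. ]), array([ 0.6516, -0.025 ,  0.01  ]))]
capacitor []
multimeter [(0.84, array([304.1, 328.9]), array([ 0.54 , -0.197,  0.   ]))]
screwdriver []
crank_grip [0.614  0.0494 0.1226]
stud_top [0.5683 0.096  0.1244]
jam_lift [0.5909 0.0788 0.1449]
clamp [ 0.5699  0.0911 -0.0076]
control_knob [ 0.6473 -0.0285  0.0094]
capacitor [ 0.6282 -0.0809  0.0087]
multimeter [ 0.5392 -0.193   0.0096]
screwdriver [0.6286 0.2391 0.0019]
```

View pics/a.png

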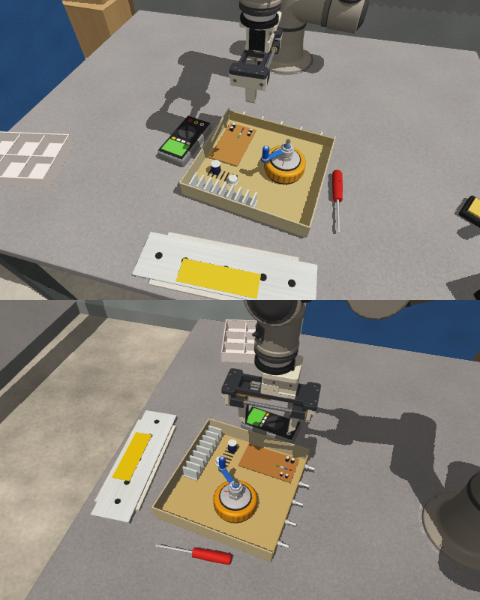

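View pics/wrist0.png

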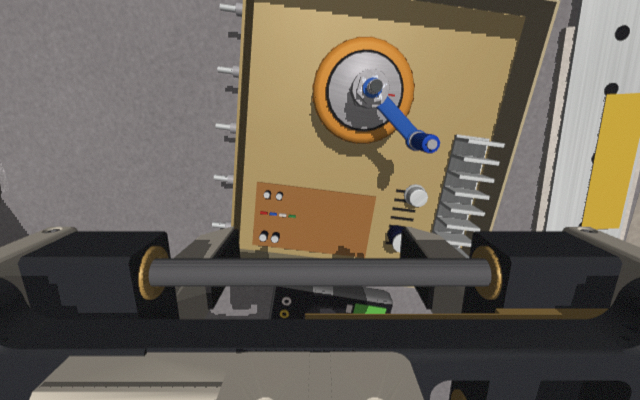

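Stud at about (0.569, 0.096) and grip at about (0.614, 0.049, 0.122); the arm points about −46°. The wrist picture shows the grip at (140,427) and the stud at (84,375). The bystanders are clear of the path. I'll move closer and look again.

```bash
python3 -m inch '[[[0,30,9,0],[0,30,9,0],[0,29,9,0],[0,0,9,0],[0,0,0,0]]]' -1 25
python3 - <<'E'
from h import *
import cell
print(grip_point_offset, observe()["contact_force"])
rs={}
for n in ["scene","side","wrist"]:
    c=look(n)
    for l,z in [("crank_grip",.122),("stud_top",.126)]:
        p=place_of(n,l)[:1]; print(n,l,[(round(q["conf"],2),np.round(q["at"],1),atz(c,q["at"],z).round(4)) for q in p])
        if p: rs.setdefault(l,[]).append(ray(c,p[0]["at"]))
for l in rs: print(l,tri(rs[l]).round(4))
cv2.imwrite("pics/w1.png",c["img"])
E
```

```text
time: 2.08
tool_pos: [0.6128, 0.0001, 0.1896]
tool_rot: [-3.139, -0.0, 1.571]
contact_force: [0.5, 0.6, -0.4]
opening: 0.0918
0.0188 [ 0.45523455  0.5832519  -0.43094196]
scene crank_grip [(0.56, array([200.3, 354.8]), array([0.6148, 0.0492, 0.122 ]))]
scene stud_top [(0.88, array([186.1, 381.6]), array([0.5717, 0.0899, 0.126 ]))]
side crank_grip [(0.76, array([216.5, 296.1]), array([0.6148, 0.0523, 0.122 ]))]
side stud_top [(0.85, array([237.2, 315.4]), array([0.5691, 0.09  , 0.126 ]))]
wrist crank_grip [(0.9, array([145. , 323.4]), array([0.6178, 0.0495, 0.122 ]))]
wrist stud_top [(0.7, array([ 81. , 255.7]), array([0.5705, 0.0939, 0.126 ]))]
crank_grip [0.616  0.0499 0.1213]
stud_top [0.5702 0.0914 0.126 ]
```

View pics/w1.png

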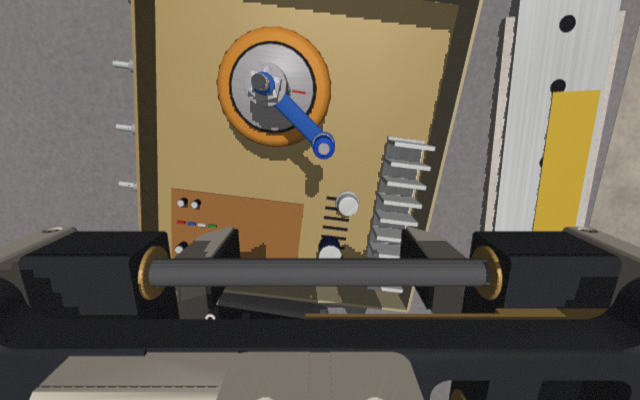

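The picture shows the grip at (145,323), the stud at (81,262), and nothing near the descent. I'll move over the grip, descend to TCP z≈0.109 and close.

```bash
python3 -m inch '[[[25,3,0,0],[25,0,0,0],[0,0,20,0],[0,0,20,0],[0,0,20,0],[0,0,20,0],[0,0,0,0]]]' -1 25
python3 - <<'E'
from h import *
print(observe()["contact_force"])
c=look("wrist"); cv2.imwrite("pics/w2.png",c["img"])
c=look("side"); im=c["img"][130:290,200:400]; cv2.imwrite("pics/s2.png",cv2.resize(im,None,fx=3,fy=3))
E
```

```text
time: 3.4
tool_pos: [0.616, 0.0501, 0.1093]
tool_rot: [-3.138, -0.0, 1.571]
contact_force: [0.0, -0.8, -0.8]
opening: 0.0919
[ 0.03103245 -0.75116912 -0.79906816]
```

View pics/w2.png

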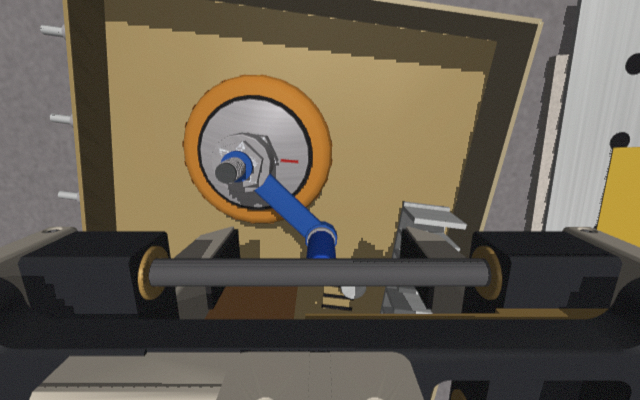

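View pics/s2.png

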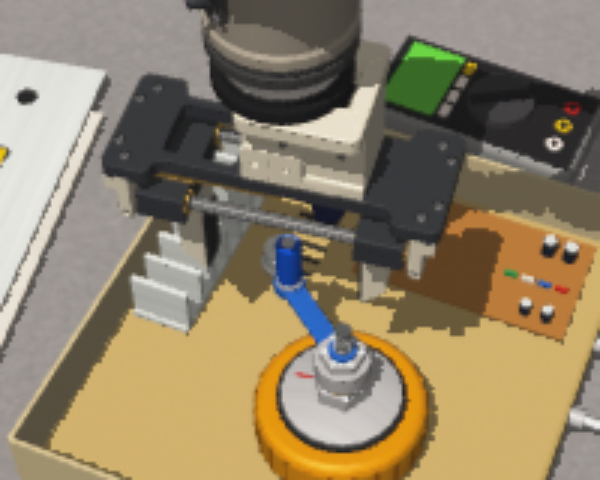

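The grip stands between the open fingers (wrist picture, column 321), centred. I'll close.

```bash
python3 -m inch '[[[0,0,0,0],[0,0,0,0],[0,0,0,0],[0,0,0,0],[0,0,0,0],[0,0,0,0]]]' 1 25
```

```text
time: 4.25
tool_pos: [0.617, 0.05, 0.1107]
tool_rot: [3.142, 0.0, 1.571]
contact_force: [-0.9, -0.5, 0.1]
opening: 0.0366
```

```bash
python3 - <<'E'
from h import *
print(observe()["contact_force"],observe()["opening"])
rs=[]
for n in ["scene","side","wrist"]:
    c=look(n)
    for q in place_of(n,"stud_top")[:1]: print(n,q["conf"],atz(c,q["at"],.126).round(4)); rs.append(ray(c,q["at"]))
print(tri(rs))
E
```

```text
[-0.91475035 -0.54035878  0.13718417] 0.036557313312573954
scene 0.95 [0.5656 0.0939 0.126 ]
side 0.63 [0.5681 0.0958 0.126 ]
wrist 0.91 [0.5702 0.0951 0.126 ]
[0.56860409 0.09494054 0.12658642]
```

```bash
python3 -m inch '[[[0,0,0,0],[0,0,0,0],[0,0,0,0],[0,0,0,0],[0,0,0,0]]]' 1 25
cat > plan.py <<'E'
import sys; from h import *
cx,cy,step,n=map(float,sys.argv[1:5]); s=observe(); p=s["tool_pos"]; d=np.array([p[0]-cx,p[1]-cy])
th=np.arctan2(d[1],d[0]); f=s["contact_force"]; t=np.array([np.sin(th),-np.cos(th)])
print("r",np.hypot(*d).round(4),"th",th.round(3),"Ft",(-f[:2]@t).round(2),"Fr",(-f[:2]@d/np.hypot(*d)).round(2),"Fz",f[2].round(2),"open",s["opening"].round(4),"t",s["time"])
a=th-step*np.arange(n+1); q=65*np.c_[np.sin(a),np.cos(a)]; q[0]=1000*d[::-1]
print(np.diff(q,axis=0).round(1).tolist())
E
python3 plan.py .569 .0945 .12 10
```

```text
time: 5.18
tool_pos: [0.6169, 0.05, 0.1107]
tool_rot: [-3.141, 0.0, 1.571]
contact_force: [-2.1, -0.1, -0.1]
opening: 0.0154Traceback (most recent call last):
  File "plan.py", line 4, in <module>
    print("r",np.hypot(*d).round(4),"th",th.round(3),"Ft",(-f[:2]@t).round(2),"Fr",(-f[:2]@d/np.hypot(*d)).round(2),"Fz",f[2].round(2),"open",s["opening"].round(4),"t",s["time"])
                                                                                                                                              ^^^^^^^^^^^^^^^^^^
AttributeError: 'float' object has no attribute 'round'
```

```bash
sed -i 's/s\["opening"\].round(4)/round(s["opening"],4)/' plan.py; python3 plan.py .569 .0945 .12 10
```

```text
r 0.0654 th -0.748 Ft -1.46 Fr 1.46 Fz -0.05 open 0.0154 t 5.175
[[-5.1, -5.9], [-4.7, -6.2], [-3.9, -6.8], [-3.1, -7.2], [-2.2, -7.5], [-1.3, -7.7], [-0.3, -7.8], [0.6, -7.8], [1.5, -7.6], [2.4, -7.4]]
```

```bash
python3 -m inch '[[[-5.1,-5.9,0.1,0],[-4.7,-6.2,0.1,0],[-3.9,-6.8,0.1,0],[-3.1,-7.2,0.1,0],[-2.2,-7.5,0.1,0]]]'; python3 plan.py .569 .0945 .12 10
```

```text
time: 5.8
tool_pos: [0.5833, 0.0319, 0.1102]
tool_rot: [3.14, -0.002, 1.57]
contact_force: [3.3, 7.6, -2.9]
opening: 0.015
r 0.0642 th -1.347 Ft 4.89 Fr 6.73 Fz -2.85 open 0.015 t 5.8
[[-2.0, -7.5], [-0.3, -7.8], [0.6, -7.8], [1.5, -7.6], [2.4, -7.4], [3.3, -7.1], [4.1, -6.6], [4.9, -6.1], [5.6, -5.5], [6.2, -4.7]]
```

```bash
python3 -m inch '[[[-0.5,-7.5,0.1,0],[-0.3,-7.8,0.1,0],[0.6,-7.8,0.1,0],[1.5,-7.6,0.1,0],[2.4,-7.4,0.1,0]]]'; python3 plan.py .570 .0953 .12 10
```

```text
time: 6.42
tool_pos: [0.5465, 0.0355, 0.11]
tool_rot: [3.137, -0.002, 1.57]
contact_force: [7.4, 6.8, -5.8]
opening: 0.0154
r 0.0643 th -1.945 Ft 4.37 Fr 9.06 Fz -5.76 open 0.0154 t 6.425
[[2.6, -7.3], [4.1, -6.6], [4.9, -6.1], [5.6, -5.5], [6.2, -4.8], [6.7, -4.0], [7.1, -3.2], [7.5, -2.3], [7.7, -1.4], [7.8, -0.4]]
```

```bash
python3 -m inch '[[[4.4,-6.4,0.5,0],[4.1,-6.6,0.3,0],[4.9,-6.1,0.2,0],[5.6,-5.5,0.2,0]]]'; python3 plan.py .571 .0957 .12 10
```

```text
time: 6.92
tool_pos: [0.5222, 0.0529, 0.1093]
tool_rot: [3.137, 0.001, 1.571]
contact_force: [6.5, -0.3, -2.0]
opening: 0.0154
r 0.0649 th -2.421 Ft 4.48 Fr 4.69 Fz -2.05 open 0.0154 t 6.925
[[6.1, -4.8], [6.7, -4.0], [7.1, -3.2], [7.4, -2.3], [7.7, -1.4], [7.8, -0.5], [7.8, 0.5], [7.7, 1.4], [7.4, 2.3], [7.1, 3.2]]
```

```bash
python3 -m inch '[[[6.6,-4.3,0.3,0],[6.7,-4.0,0.2,0],[7.1,-3.2,0.1,0],[7.4,-2.3,0.1,0]]]'; python3 plan.py .571 .0957 .12 10
```

```text
time: 7.42
tool_pos: [0.5073, 0.0816, 0.1083]
tool_rot: [3.14, 0.001, 1.571]
contact_force: [4.3, -4.6, 2.6]
opening: 0.0152
r 0.0653 th -2.924 Ft 5.39 Fr 3.22 Fz 2.59 open 0.0152 t 7.425
[[7.8, -0.9], [7.8, -0.3], [7.8, 0.6], [7.6, 1.6], [7.4, 2.5], [7.0, 3.3], [6.6, 4.2], [6.0, 4.9], [5.4, 5.6], [4.7, 6.2]]
```

```bash
python3 -m inch '[[[7.8,-1.0,0,0],[7.8,-0.1,0.1,0],[7.8,0.7,0.1,0]]]'; python3 plan.py .571 .0957 .12 10
```

```text
time: 7.8
tool_pos: [0.5062, 0.1051, 0.1078]
tool_rot: [-3.141, 0.001, 1.571]
contact_force: [1.9, -5.1, 4.0]
opening: 0.0153
r 0.0655 th 2.998 Ft 4.76 Fr 2.6 Fz 3.96 open 0.0153 t 7.8
[[7.6, 2.0], [7.4, 2.5], [7.0, 3.3], [6.6, 4.2], [6.0, 4.9], [5.4, 5.6], [4.7, 6.2], [3.9, 6.7], [3.1, 7.2], [2.2, 7.5]]
```

```bash
python3 -m inch '[[[7.6,1.9,-0.1,0],[7.4,2.5,0,0],[7.0,3.3,0,0],[6.6,4.2,0.1,0]]]'; python3 plan.py .571 .0957 .12 10
```

```text
time: 8.3
tool_pos: [0.5178, 0.1341, 0.1073]
tool_rot: [-3.14, -0.0, 1.571]
contact_force: [-3.0, -4.5, 4.3]
opening: 0.0155
r 0.0656 th 2.516 Ft 5.36 Fr 0.21 Fz 4.27 open 0.0155 t 8.3
[[5.7, 5.4], [5.4, 5.6], [4.7, 6.2], [3.9, 6.7], [3.1, 7.2], [2.2, 7.5], [1.3, 7.7], [0.4, 7.8], [-0.6, 7.8], [-1.5, 7.6]]
```

```bash
python3 -m inch '[[[5.8,5.1,0,0],[5.4,5.6,0,0],[4.7,6.2,0,0]]]'; python3 plan.py .571 .0957 .12 10
```

```text
time: 8.68
tool_pos: [0.5341, 0.15, 0.1071]
tool_rot: [-3.138, -0.0, 1.571]
contact_force: [-5.1, -3.9, 4.7]
opening: 0.0151
r 0.0657 th 2.167 Ft 6.39 Fr 0.4 Fz 4.7 open 0.0151 t 8.675
[[3.4, 7.1], [3.2, 7.1], [2.3, 7.5], [1.4, 7.7], [0.4, 7.8], [-0.5, 7.8], [-1.4, 7.7], [-2.3, 7.4], [-3.2, 7.1], [-4.0, 6.7]]
```

```bash
python3 -m inch '[[[3.7,6.9,-0.2,0],[2.9,7.2,-0.1,0]]]'; python3 plan.py .571 .0957 .12 10
```

```text
time: 8.93
tool_pos: [0.5475, 0.1569, 0.1071]
tool_rot: [-3.136, -0.0, 1.571]
contact_force: [-7.4, -1.3, 4.5]
opening: 0.0151
r 0.0655 th 1.937 Ft 7.32 Fr -1.43 Fz 4.5 open 0.0151 t 8.925
[[1.9, 7.6], [1.4, 7.7], [0.5, 7.8], [-0.4, 7.8], [-1.3, 7.7], [-2.3, 7.5], [-3.1, 7.1], [-4.0, 6.7], [-4.7, 6.2], [-5.4, 5.6]]
```

```bash
python3 -m inch '[[[1.2,3.8,0,0],[0.3,0.9,0,0]]]'; python3 plan.py .571 .0957 .12 1;  python3 -m inch '[[[0,0,0,0],[0,0,0,0],[0,0,0,0]]]'; python3 plan.py .571 .0957 .12 1
```

```text
time: 9.18
tool_pos: [0.5521, 0.1585, 0.1069]
tool_rot: [-3.136, -0.001, 1.571]
contact_force: [-7.4, -0.8, 3.8]
opening: 0.015
r 0.0656 th 1.864 Ft 7.3 Fr -1.32 Fz 3.81 open 0.015 t 9.175
[[1.2, 7.8]]
time: 9.55
tool_pos: [0.5521, 0.1584, 0.107]
tool_rot: [-3.136, -0.001, 1.571]
contact_force: [-6.2, -1.5, 4.0]
opening: 0.0155
r 0.0655 th 1.864 Ft 6.32 Fr -0.38 Fz 4.02 open 0.0155 t 9.55
[[1.3, 7.7]]
```

Contact came about 3.1 rad into the turn, and the push rose to about 7.3–7.6 N (roughly 0.5 N m). It sank to 6.3 N on stopping, as the task says it may. Releasing now.

```bash
python3 -m inch '[[[0,0,0,0],[0,0,0,0],[0,0,0,0],[0,0,0,0],[0,0,0,0],[0,0,0,0],[0,0,0,0],[0,0,0,0],[0,0,0,0],[0,0,0,0]]]' -1 25;  python3 -m inch '[[[0,0,-10,0],[0,0,-20,0],[0,0,-25,0],[0,0,-25,0],[0,0,-10,0],[-40,0,0,0],[-40,0,0,0],[-40,0,0,0],[0,0,0,0],[0,0,0,0]]]'
python3 - <<'E'
from h import *
print(observe()["contact_force"])
rs=[]; ims=[]
for n in ["scene","side","wrist"]:
    c=look(n)
    for q in place_of(n,"crank_grip")[:1]: print(n,q["conf"],atz(c,q["at"],.118).round(4)); rs.append(ray(c,q["at"]))
    ims.append(c["img"])
print(tri(rs))
cv2.imwrite("pics/w3.png",ims[2]); cv2.imwrite("pics/s3.png",cv2.resize(ims[1][130:330,200:440],None,fx=3,fy=3))
E
```

```text
time: 10.8
tool_pos: [0.5541, 0.1575, 0.108]
tool_rot: [3.142, 0.0, 1.571]
contact_force: [0.4, -0.3, 0.1]
opening: 0.0916
time: 12.05
tool_pos: [0.554, 0.0378, 0.1977]
tool_rot: [-3.141, -0.0, 1.57]
contact_force: [-0.8, 0.3, -0.0]
opening: 0.0917
[-0.75504449  0.25555874 -0.02841998]
scene 0.81 [0.5461 0.1565 0.118 ]
side 0.76 [0.5482 0.1533 0.118 ]
wrist 0.72 [0.5527 0.1567 0.118 ]
[0.55017127 0.15589556 0.12179068]
```

View pics/w3.png

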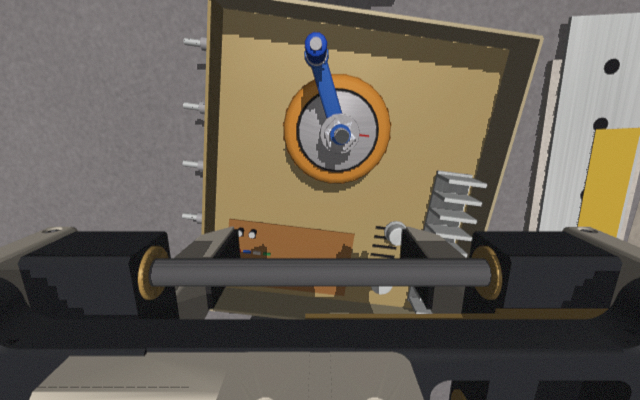

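View pics/s3.png

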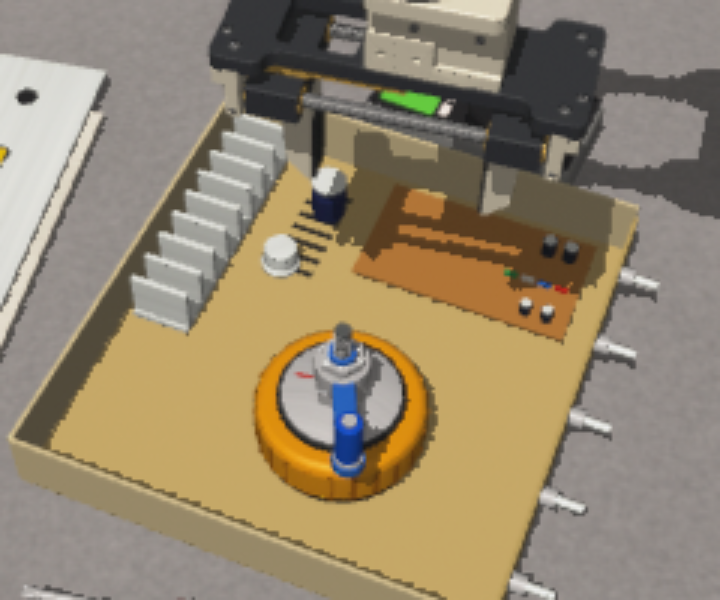

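The crank stayed where I left it, at about 1.87 rad. The red mark is at the same spot in the side view, at crop pixel (303,375) before and after. The knob and capacitor look undisturbed and the robot is clear, so I'll hand in.

```bash
python3 -c "from cell import *; print(hand_in())"
```

```text
the job is handed in; nothing more can be done
None
```

I wound the crank nut about 3.7 rad clockwise, tightened it against the first nut, let go, backed the arm away and handed the job in at about 12 s. No verdict was reported.

- **Tightening:** The crank nut met the first nut's washer about 3.1 rad into the turn. While it was still turning, the push at the grip reached about 7.3 N, and the turn past contact suggests 7.6 N (roughly 0.5 N m). It sank to 6.3 N when I stopped, within the drop the task allows for. I had no direct reading of the force on the washer.
- **First nut:** Its red mark is at the same pixel in the side view before and after, so I saw no sign of it being dragged round.
- **Crank after release:** The networks place the grip within a few millimetres of where I let go, so the crank did not spring back.
- **Bystanders:** The knob and capacitor look undisturbed in the last pictures. I did not re-measure the multimeter or screwdriver, but the arm never went near them.
- **Disagreement:** The cameras put the stud 2 to 3 mm from the centre I worked out from the arm's path. Until I corrected for that, it caused up to about 9 N of harmless radial push on the grip.

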